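Close the sample tins after drying, each with the lid of its size

ROBOT

A 7-joint arm with a two-finger parallel gripper is mounted at the origin on a cart in front of the work surface, level with it; the furniture and walls round the work are solid. World frame = base frame: x ahead of the robot, y to its left, z up, the work surface at z = 0. Lengths are in m, angles in rad, forces in N, time in s.
With the tool pointing down it reaches from about 0.425 to 0.95 m from the base axis. Payload 4.7 kg.
Tool frame: the origin (TCP) lies on the centre line of the jaws, within the pads' length; the fingertips stand 25 mm ahead of it and the grasp point (between the pads) lies 6 mm ahead of it; z points along the fingers, y is the line along which they close (so a half turn about z gives the same grasp; the last joint's range is limited). The gripper opens to 87 mm and grips with 3 to 60 N. Pads are 19 mm wide; open, the fingers measure 117 mm over their backs; the gripper's body (75 mm by 190 mm) begins 51 mm behind the grasp point.
Start: joints at [-1.179, 0.469, -0.049, 1.532, 0.024, 1.141, -0.082], TCP at [0.276, 0.616, 0.248] pointing down, gripper open.
Joint ranges: [-2.59, 2.59], [-0.33, 1.99], [-1.39, 1.29], [0.1, 2.45], [-1.04, 4.18], [0.21, 1.99], [-2.66, 2.66]. Speed limits (rad/s): [2.57, 2.57, 3.14, 3.14, 3.14, 3.14, 3.14].

INTERFACE

Orientations are given as a 3x3 rotation matrix whose columns are the frame's x, y, z axes.
In Python, from cell import * gives the robot as it stands.
- The arm moves only by the tool creep_tool, called after ">>>" as name(argument=value, ...), one argument or row to a line, values as JSON. Schema: {"type":"object","properties":{"deltas":{"type":"array","items":{"type":"array","items":{"type":"array","items":{"type":"number"},"minItems":6,"maxItems":6},"minItems":1,"maxItems":8},"minItems":1,"maxItems":1},"jaw":{"type":"number"},"squeeze":{"type":"number"},"only":{"type":"string"},"quiet":{"type":"boolean"},"lines":{"type":"string"}},"required":["deltas"],"additionalProperties":false}. deltas is a list that holds a single list of rows (three levels of brackets), with 1 to 8 rows, each of 6 numbers: dx, dy, dz in cm, then a rotation vector rx, ry, rz in units of 0.1 rad; each row is the pose to reach, as a shift and turn from the pose commanded when the call began, along the tool's axes at that moment; what a row does not reach only later rows make up. A row lasts 1/10 s, in which the tool goes at most 0.05 m and 0.15 rad, less where a joint would pass 70% of its speed; a pose out of reach is approached as far as the arm can. jaw is the finger opening in m, set as the call begins (left out keeps the last). The fingers move at their own pace and stop on an object; squeeze is the grip in N (left out, the last holds). Time passes only in rows, so rows that do not move let the fingers close. The tool returns the time, the measured TCP pose, the force, the opening and the grip force at its end. only (a regular expression) keeps the lines of the reply that match it, lines (a string "A,B") keeps lines A to B, and quiet returns only ok. Input that does not fit is refused with a message, and nothing moves.
- observe(): the state, without advancing time (a new reading comes with each control period).
- snapshot(name): name is "scene" or "top" or "wrist"; returns the picture (384x512x3 uint8, red, green, blue); there is no depth.
- camera_model(name): a dict with "mtx" (3x3 intrinsics, pixels), "view" (4x4, takes a point from world to camera coordinates); the wrist camera has in their place "mount" (4x4, takes a point from camera to tool coordinates, whose origin is the TCP and whose axes are the flange's). Camera axes: x right, y down, z forward; pixel columns grow to the right and rows downward; lengths in m; the calibration is good to about 2 mm. A picture is of the moment at which its call begins: read the wrist's pose just before it. camera_model takes no time and is no camera call.
- finish_job(): hands the job in; it is judged then, once.
The state is a dict: "t": time; "q": joint angles; "joint_vel": joint speeds; "joint_efforts": joint torques, N m; "tool_pos": TCP position; "eef_rot": TCP orientation; "force": force on the tool from outside, world axes, zero at the start; "moment": the same for the moment, N m; "width": finger opening in m; "grip_force": force on a finger pad.
Only numpy, scipy, OpenCV 4.12 (cv2) and the standard library are available. Lean on these libraries where they do the work, as an engineer would, in place of code of your own. Each camera call takes 0.05 s, during which the arm holds its last target. There are 200 camera calls.

TASK

The dried board samples must not take up moisture before they are weighed: close each of the four open aluminium sample tins with the knobbed lid of its own size, plug down in the mouth and flange flat on the rim all round. Leave the tins standing where they are, upright, and do not disturb the stack of spare pans or the clear dish.

Things in the scene. Friction and masses are not known exactly. Their poses are not given: they have to be found in the camera images.
- tin_w: the smallest open sample tin: round, dull bare aluminium, dried board sample inside, 36 mm outer diameter, 28 mm tall, mouth 31 mm wide, loose, 50 g (weights given here vary by 30 percent). Origin: centre of its underside; z up along its axis. With its lid home, the lid's origin is 21 mm above this origin, on the same axis.
- tin_x: the second smallest open sample tin: round, dull bare aluminium, dried board sample inside, 46 mm outer diameter, 32 mm tall, mouth 41 mm wide, loose, 80 g (weights given here vary by 30 percent). Origin: centre of its underside; z up along its axis. With its lid home, the lid's origin is 25 mm above this origin, on the same axis.
- tin_y: the second largest open sample tin: round, dull bare aluminium, dried board sample inside, 56 mm outer diameter, 36 mm tall, mouth 51 mm wide, loose, 110 g (weights given here vary by 30 percent). Origin: centre of its underside; z up along its axis. With its lid home, the lid's origin is 29 mm above this origin, on the same axis.
- tin_z: the largest open sample tin: round, dull bare aluminium, dried board sample inside, 66 mm outer diameter, 40 mm tall, mouth 61 mm wide, loose, 140 g (weights given here vary by 30 percent). Origin: centre of its underside; z up along its axis. With its lid home, the lid's origin is 33 mm above this origin, on the same axis.
- lid_w: the smallest lid, fits the 36 mm tin: dull bare aluminium, black knob, 38 mm across the flange, 30 g, lying knob up on the bench. Origin: centre of its underside; z up. Plug z = 0 to 7 mm, tapering from 28 mm at the flange to 21 mm at the bottom; flange z = 7 to 9.5 mm, rests on the tin's rim; cylindrical knob, 15 mm diameter, z = 9.5 to 25 mm, gripped from above from any side.
- lid_x: the second smallest lid, fits the 46 mm tin: dull bare aluminium, black knob, 48 mm across the flange, 40 g, lying knob up on the bench. Origin: centre of its underside; z up. Plug z = 0 to 7 mm, tapering from 38 mm at the flange to 31 mm at the bottom; flange z = 7 to 9.5 mm, rests on the tin's rim; cylindrical knob, 15 mm diameter, z = 9.5 to 25 mm, gripped from above from any side.
- lid_y: the second largest lid, fits the 56 mm tin: dull bare aluminium, black knob, 58 mm across the flange, 50 g, lying knob up on the bench. Origin: centre of its underside; z up. Plug z = 0 to 7 mm, tapering from 48 mm at the flange to 41 mm at the bottom; flange z = 7 to 9.5 mm, rests on the tin's rim; cylindrical knob, 15 mm diameter, z = 9.5 to 25 mm, gripped from above from any side.
- lid_z: the largest lid, fits the 66 mm tin: dull bare aluminium, black knob, 68 mm across the flange, 60 g, lying knob up on the bench. Origin: centre of its underside; z up. Plug z = 0 to 7 mm, tapering from 58 mm at the flange to 51 mm at the bottom; flange z = 7 to 9.5 mm, rests on the tin's rim; cylindrical knob, 15 mm diameter, z = 9.5 to 25 mm, gripped from above from any side.
- spare_pans: bystander: three nested flat aluminium pans, 69 mm in diameter, 14 mm high, no lid and no knob, loose in front of the fixed moisture analyser, which fills x 0.48 to 0.78, y 0.03 to 0.23 m and is 0.21 m high at the back: carry things over or round it. Origin: centre of the underside.
- petri_dish: bystander: an empty clear shallow dish, 61 mm in diameter, 13 mm high, loose at the back. Right of it the fixed rub tester fills x above 0.58, y below -0.23 m and is 0.25 m high. Origin: centre of the underside.
Things that resemble listed ones, but are neither listed nor needed, are in the scene too. What is shaped like the lid_x but pink or red is not meant.

How it is judged:
By the outcome, as a careful person would: the job done as asked, in the order asked, and still so for the second after the job is handed in, with the robot touching nothing.
It also fails if it takes over 120 s, if anything falls off the work surface, if the arm or the gripper's body presses on something with over 40 N, if the wrist force passes 120 N, or if a joint passes its speed limit or range.

## Working session

There is one attempt and no reset: what is moved stays moved. The work goes in short steps, Python scripts to look and compute and a tool call to move; the robot and the scene stay as the last step left them, time stands still between calls to the robot, and variables do not carry over. Pictures are saved under pics/ and viewed, at most 14 in all, crops included, and the job is handed in when it is done.

```bash
mkdir -p pics; python3 - <<'E'
from cell import *
import cv2
s=observe();print(s['t'],s['tool_pos'],s['eef_rot'],s['width'])
for n in('scene','top'):
    im=snapshot(n);cv2.imwrite(f'pics/{n}0.png',im[:,:,::-1])
    cv2.imwrite(f'pics/{n}0b.png',cv2.resize(im[:,:,::-1],(800,600),interpolation=cv2.INTER_CUBIC))
    c=camera_model(n);print(n,c['mtx'],c['view'])
print(camera_model('wrist'))
E
```

```text
0.0 [0.27548995 0.61562782 0.24649164] [[-9.12786945e-01  4.08435380e-01 -7.30365845e-04]
 [ 4.08436027e-01  9.12785166e-01 -1.80330051e-03]
 [-6.98646199e-05 -1.94433689e-03 -9.99998107e-01]] 0.08701891993812229
scene [[430.99270749   0.         254.46512103]
 [  0.         430.99270749 186.34363437]
 [  0.           0.           1.        ]] [[ 0.68973556 -0.72386174 -0.01700135 -0.29681975]
 [-0.42032886 -0.38117279 -0.82342635  0.30015815]
 [ 0.58956638  0.57509259 -0.56716841  1.14966798]
 [ 0.          0.          0.          1.        ]]
top [[380.77074361   0.         248.92611531]
 [  0.         380.77074361 189.95275811]
 [  0.           0.           1.        ]] [[ 2.19541024e-02 -9.99758947e-01  2.56023865e-04  9.59782060e-02]
 [-9.80721539e-01 -2.15857880e-02 -1.94214616e-01  5.31057731e-01]
 [ 1.94173327e-01  4.01271946e-03 -9.80959029e-01  9.67143827e-01]
 [ 0.00000000e+00  0.00000000e+00  0.00000000e+00  1.00000000e+00]]
{'mtx': array([[298.25382558,   0.        , 256.40964749],
       [  0.        , 298.25382558, 192.33111975],
       [  0.        ,   0.        ,   1.        ]]), 'mount': array([[ 6.08575415e-04, -9.64895058e-01, -2.62635027e-01,
         7.23852115e-02],
       [ 9.99999633e-01,  7.45596393e-04, -4.22057503e-04,
         5.23745933e-04],
       [ 6.03060927e-04, -2.62634674e-01,  9.64895157e-01,
        -1.36521977e-01],
       [ 0.00000000e+00,  0.00000000e+00,  0.00000000e+00,
         1.00000000e+00]])}
```

View pics/top0b.png

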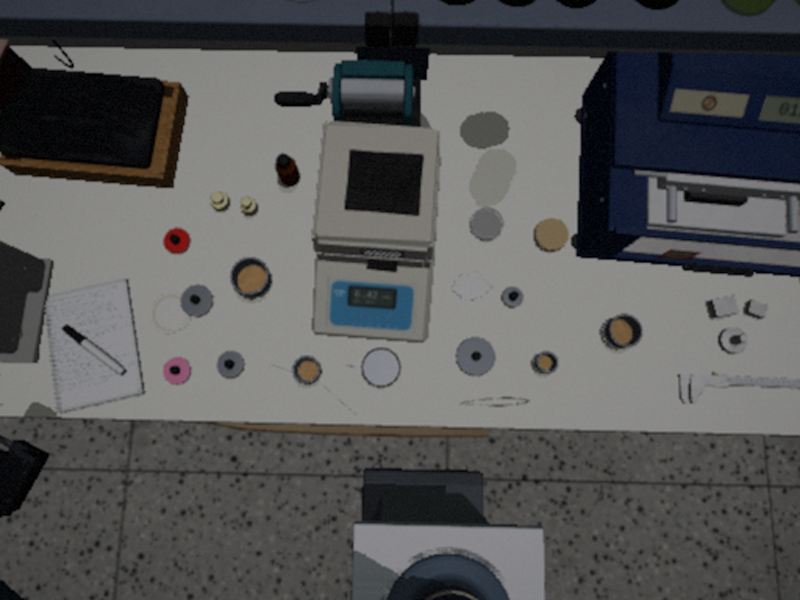

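View pics/scene0b.png

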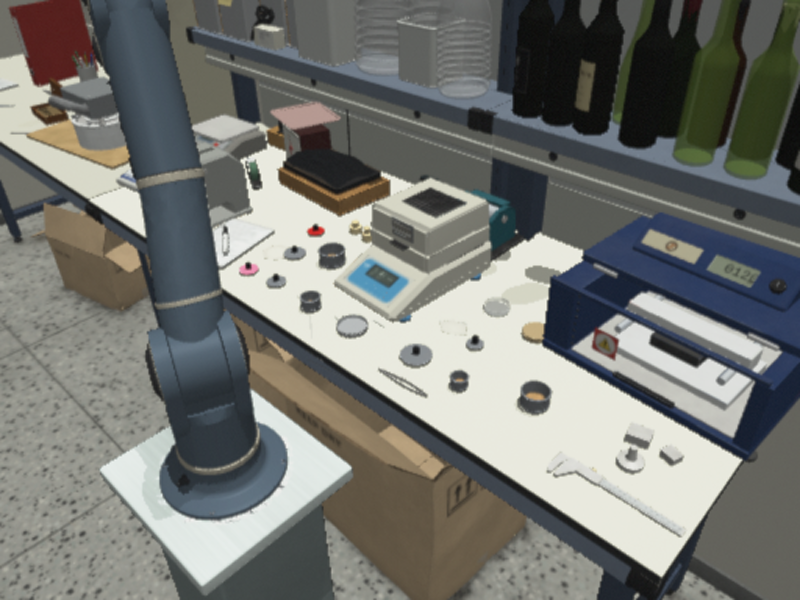

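The top view shows tins at about (252,279), (307,370), (545,362) and (621,331). Grey lids are at (197,300), (231,364), (476,356) and (513,296), with pink and red decoys at (177,370) and (177,240). The scene view shows the same layout. I'll triangulate these coarsely next.

```bash
cat > h.py <<'E'
import numpy as np, cv2
from cell import *
def P(n,s=None):
    c=camera_model(n)
    if n!='wrist': return c['mtx'],c['view']
    T=np.eye(4);T[:3,:3]=s['eef_rot'];T[:3,3]=s['tool_pos']
    return c['mtx'],np.linalg.inv(T@c['mount'])
def tri(v):  # list of (K,V,(u,v))
    A=[];
    for K,V,(a,b) in v:
        M=K@V[:3];A+=[a*M[2]-M[0],b*M[2]-M[1]]
    A=np.array(A);A/=np.linalg.norm(A[:,:3],axis=1)[:,None]
    return np.linalg.lstsq(A[:,:3],-A[:,3],rcond=None)[0]
def plane(K,V,uv,z):
    d=V[:3,:3].T@np.linalg.inv(K)@[uv[0],uv[1],1];o=-V[:3,:3].T@V[:3,3]
    return o+d*(z-o[2])/d[2]
E
python3 - <<'E'
from h import *
k=1.5625
T=dict(tA=((251,276),(332,249)),tB=((307,369),(310,295)),tC=((545,361),(459,376)),tD=((621,329),(534,389)),ly=((196,299),(294,250)),lx=((230,364),(276,279)),lz=((476,355),(416,350)),lw=((512,295),(475,341)))
for n,(a,b) in T.items():
    a=np.array(a)/k;b=np.array(b)/k
    print(n,tri([(*P('top'),a),(*P('scene'),b)]).round(4),plane(*P('top'),a,.03).round(4))
E
```

```text
tA [0.5627 0.3486 0.042 ] [0.5652 0.3517 0.03  ]
tB [0.4037 0.2445 0.0348] [0.4043 0.245  0.03  ]
tC [ 0.4282 -0.1644  0.0238] [ 0.4269 -0.1622  0.03  ]
tD [ 0.4858 -0.2954  0.0326] [ 0.4852 -0.2955  0.03  ]
ly [0.5238 0.4505 0.0155] [0.5218 0.4451 0.03  ]
lx [0.4113 0.3818 0.013 ] [0.4099 0.3773 0.03  ]
lz [ 0.4362 -0.0461  0.0177] [ 0.4346 -0.044   0.03  ]
lw [ 0.5454 -0.112   0.0118] [ 0.5411 -0.1077  0.03  ]
```

Units first: shifts go in cm and turns go in units of 0.1 rad. So -0.2124 m is -21.24, -0.1198 m is -11.98, -0.421 rad is -4.21.

>>> creep_tool(
  deltas=[
    [[-4, -2.4, 0, 0, 0, -0.8], [-8.5, -4.8, 0, 0, 0, -1.7], [-13, -7.2, 0, 0, 0, -2.6], [-17, -9.6, 0, 0, 0, -3.4], [-21.24, -11.98, 0, 0, 0, -4.21], [-21.24, -11.98, 0, 0, 0, -4.21], [-21.24, -11.98, 0, 0, 0, -4.21]],
  ],
  jaw=0.04,
  squeeze=20,
)

```text
t: 0.8
tool_pos: [0.4217, 0.4185, 0.2473]
eef_rot: [[-1.0, 0.004, -0.0], [0.004, 1.0, -0.0], [0.0, -0.0, -1.0]]
force: [-1.0, 0.8, -0.2]
width: 0.0426
grip_force: 0.0
```

```bash
cat > look.py <<'E'
import sys
from h import *
import pickle
n=sys.argv[1];s=observe();im=snapshot('wrist')
pickle.dump((s,im),open(f'pics/{n}.pkl','wb'))
cv2.imwrite(f'pics/{n}.png',cv2.resize(im[:,:,::-1],(800,600),interpolation=cv2.INTER_CUBIC))
print(s['t'],s['tool_pos'].round(4),s['eef_rot'].round(3).tolist(),s['q'].round(2))
E
python3 look.py w1
```

```text
0.8 [0.4217 0.4185 0.2473] [[-1.0, 0.004, -0.0], [0.004, 1.0, -0.0], [0.0, -0.0, -1.0]] [-0.79  0.34 -0.07  1.73  0.03  1.07  0.69]
```

View pics/w1.png

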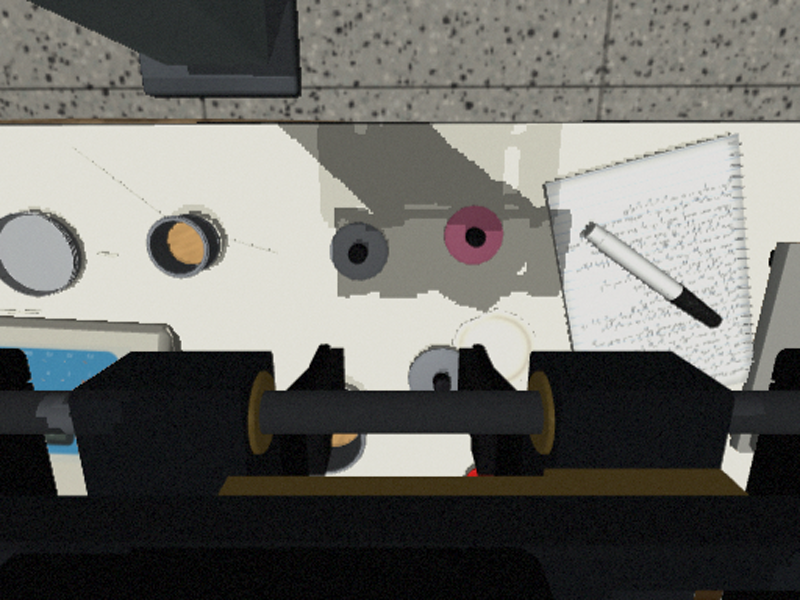

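The wrist view shows the tin_x mouth at (184,244) and the lid_x knob at (358,252). The pink decoy is at (475,237), and the fingers hide lid_y and tin_z. I'll move further out in x and take two views.

Converted, -0.16 m is -16, -0.1 m is -10.

>>> creep_tool(
  deltas=[
    [[-5, 1.4, 0, 0, 0, 0], [-10, 2.8, 0, 0, 0, 0], [-16, 4, 0, 0, 0, 0], [-16, 4, 0, 0, 0, 0], [-16, 4, 0, 0, 0, 0], [-16, 4, 0, 0, 0, 0]],
  ],
  lines="1,2",
)

```text
t: 1.45
tool_pos: [0.5785, 0.4618, 0.2466]
```

```bash
python3 look.py w2
```

```text
1.45 [0.5785 0.4618 0.2466] [[-1.0, -0.003, -0.002], [-0.003, 1.0, 0.0], [0.002, 0.0, -1.0]] [-0.71  0.58 -0.04  1.35  0.02  1.21  0.83]
```

>>> creep_tool(
  deltas=[
    [[0, -5, 0, 0, 0, 0], [0, -10, 0, 0, 0, 0], [0, -13, 0, 0, 0, 0], [0, -13, 0, 0, 0, 0], [0, -13, 0, 0, 0, 0]],
  ],
  lines="1,2",
)

```text
t: 2.0
tool_pos: [0.5793, 0.3307, 0.2486]
```

```bash
python3 look.py w3
python3 - <<'E'
import cv2,numpy as np
a=cv2.imread('pics/w2.png')[:300];b=cv2.imread('pics/w3.png')[:300]
cv2.imwrite('pics/w23.png',np.vstack([a,b]))
E
```

```text
2.0 [0.5793 0.3307 0.2486] [[-1.0, -0.001, 0.0], [-0.001, 1.0, 0.002], [-0.0, 0.002, -1.0]] [-0.56  0.45 -0.03  1.55  0.01  1.13  0.98]
```

View pics/w23.png

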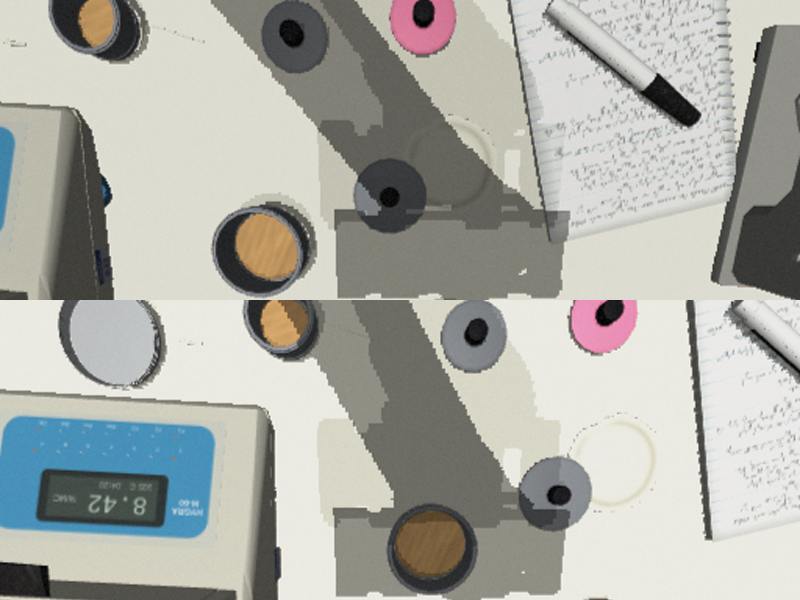

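w2 shows the lid_y flange at (390,195), the lid_x flange at (295,37) and the tin_z rim at (258,250). In w3 they are at (555,193), (474,36) and (432,248). I'll triangulate these and check with overlays.

```bash
cat >> h.py <<'E'
import pickle
def L(n): return pickle.load(open(f'pics/{n}.pkl','rb'))
def px(a): return (np.array(a,float)+.5)/1.5625-.5
def ring(c,r,z):
    t=np.linspace(0,2*np.pi,60);return np.c_[c[0]+r*np.cos(t),c[1]+r*np.sin(t),0*t+z]
def proj(K,V,X):
    Y=(V[:3,:3]@X.T).T+V[:3,3];q=(K@Y.T).T;return q[:,:2]/q[:,2:]
def overlay(n,c,rings,f=5,w=32):
    s,im=L(n);K,V=P('wrist',s);q=proj(K,V,np.array([[c[0],c[1],rings[0][1]]]))[0]
    x0,y0=int(q[0])-w,int(q[1])-w
    big=cv2.warpAffine(im[:,:,::-1].copy(),np.float32([[f,0,-x0*f],[0,f,-y0*f]]),(2*w*f,2*w*f),flags=cv2.INTER_LINEAR)
    big=cv2.convertScaleAbs(big,alpha=1.4)
    for (r,z) in rings:
        p=(proj(K,V,ring(c,r,z))-[x0,y0])*f
        cv2.polylines(big,[np.int32(p*16)],True,(0,255,0),1,cv2.LINE_AA,4)
    return big
LID=lambda R:[(R,.0095),(.0075,.025)]
TIN=lambda R,h:[(R,h),(R-.0025,h)]
E
python3 - <<'E'
from h import *
M=dict(ly=dict(w2=(390.5,195),w3=(555,193)),lx=dict(w1=(360,251),w2=(295,37),w3=(474,36)),tA=dict(w2=(258,250),w3=(432,248)),tB=dict(w1=(183,244)))
Z=dict(ly=.0095,lx=.0095,tA=.04,tB=.032)
C={}
for n,d in M.items():
    v=[(*P('wrist',L(k)[0]),px(p)) for k,p in d.items()]
    if len(v)>1: print(n,tri(v).round(4))
    pl=[plane(*a,Z[n]) for a in v];print(np.round(pl,4).tolist());C[n]=np.mean(pl,0)[:2]
m=[overlay('w2',C['ly'],LID(.029)),overlay('w3',C['ly'],LID(.029)),overlay('w1',C['lx'],LID(.024)),overlay('w3',C['lx'],LID(.024)),overlay('w2',C['tA'],TIN(.033,.04)),overlay('w3',C['tA'],TIN(.033,.04)),overlay('w1',C['tB'],TIN(.023,.032))]
m.append(m[0]*0);m=[cv2.resize(a,(200,200)) if 0 else a for a in m]
g=np.vstack([np.hstack(m[:4]),np.hstack(m[4:])]);cv2.imwrite('pics/ov1.png',cv2.resize(g,(800,400),interpolation=cv2.INTER_AREA))
E
```

```text
ly [0.5217 0.454  0.0054]
[[0.5216, 0.4541, 0.0095], [0.5214, 0.4527, 0.0095]]
lx [0.4099 0.3851 0.006 ]
[[0.4094, 0.3859, 0.0095], [0.4107, 0.3855, 0.0095], [0.4108, 0.3843, 0.0095]]
tA [0.5612 0.3551 0.0354]
[[0.5606, 0.3565, 0.04], [0.5603, 0.3547, 0.04]]
[[0.4001, 0.254, 0.032]]
```

View pics/ov1.png

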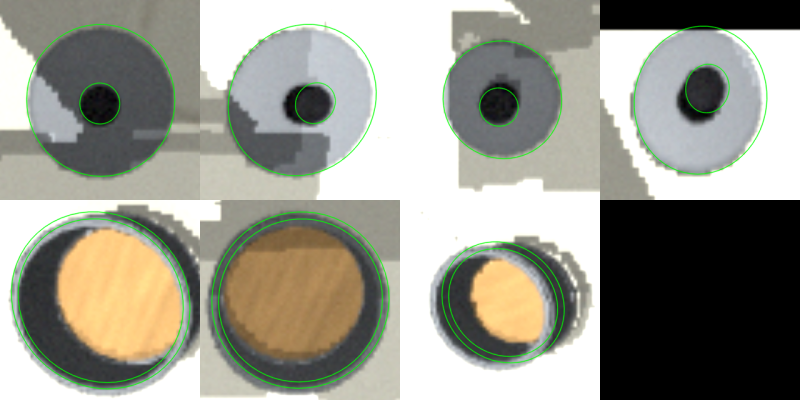

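The tin_x rim was misread, and the heights triangulate about 4 mm low for all three objects, so I'll fit the camera offset and check again.

```bash
sed -i "s/return c\['mtx'\],np.linalg.inv(T@c\['mount'\])/M=c['mount'].copy();M[2,3]-=.0042;return c['mtx'],np.linalg.inv(T@M)/" h.py
python3 - <<'E'
from h import *
print(plane(*P('wrist',L('w1')[0]),px((179,243)),.032))
C=dict(ly=(.5217,.4540),lx=(.4099,.3851),tA=(.5612,.3551),tB=plane(*P('wrist',L('w1')[0]),px((179,243)),.032)[:2])
m=[overlay('w2',C['ly'],LID(.029)),overlay('w3',C['ly'],LID(.029)),overlay('w1',C['lx'],LID(.024)),overlay('w2',C['lx'],LID(.024)),overlay('w2',C['tA'],TIN(.033,.04)),overlay('w3',C['tA'],TIN(.033,.04)),overlay('w1',C['tB'],TIN(.023,.032)),overlay('w2',C['tB'],TIN(.023,.032))]
g=np.vstack([np.hstack(m[:4]),np.hstack(m[4:])]);cv2.imwrite('pics/ov2.png',cv2.resize(g,(800,400),interpolation=cv2.INTER_AREA))
E
```

```text
[0.39989052 0.24905064 0.032     ]
```

View pics/ov2.png

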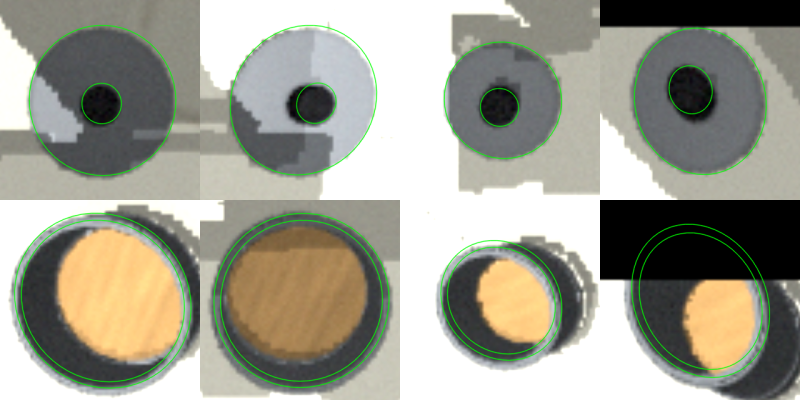

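The overlays now fit to within about 1 mm. First grasp is lid_x: approach above it.

>>> creep_tool(
  deltas=[
    [[3.4, 1.1, 3, 0, 0, 0], [6.8, 2.2, 6, 0, 0, 0], [10.2, 3.3, 9, 0, 0, 0], [13.6, 4.4, 12, 0, 0, 0], [16.93, 5.44, 15, 0, 0, 0], [16.93, 5.44, 15, 0, 0, 0], [16.93, 5.44, 15, 0, 0, 0]],
  ],
  jaw=0.04,
  squeeze=20,
)

```text
t: 2.75
tool_pos: [0.409, 0.3866, 0.0971]
eef_rot: [[-1.0, -0.006, -0.001], [-0.006, 1.0, 0.0], [0.001, 0.0, -1.0]]
force: [1.5, -1.1, -0.0]
width: 0.0395
grip_force: 0.0
```

Converted, 0.06 m is 6, -0.0015 m is -0.15.

>>> creep_tool(
  deltas=[
    [[-0.1, -0.15, 3, 0, 0, 0], [-0.1, -0.15, 6, 0, 0, 0], [-0.1, -0.15, 6, 0, 0, 0], [-0.1, -0.15, 6, 0, 0, 0]],
  ],
  jaw=0.04,
  squeeze=20,
)

```text
t: 3.15
tool_pos: [0.4132, 0.3835, 0.0384]
eef_rot: [[-1.0, 0.0, 0.001], [0.0, 1.0, 0.001], [-0.001, 0.001, -1.0]]
force: [-0.2, 0.6, 0.3]
width: 0.0398
grip_force: 0.0
```

>>> creep_tool(
  deltas=[
    [[0, 0, 0, 0, 0, 0], [0, 0, 0, 0, 0, 0], [0, 0, 0, 0, 0, 0], [0, 0, 0, 0, 0, 0]],
  ],
  jaw=0.005,
  squeeze=20,
)

```text
t: 3.55
tool_pos: [0.4125, 0.3831, 0.0381]
eef_rot: [[-1.0, -0.0, 0.001], [-0.0, 1.0, 0.001], [-0.001, 0.001, -1.0]]
force: [-0.4, 0.1, 0.1]
width: 0.0156
grip_force: 0.2
```

>>> creep_tool(
  deltas=[
    [[0, 0, -3, 0, 0, 0], [0, 0, -6, 0, 0, 0], [0, 0, -6, 0, 0, 0]],
  ],
)

```text
t: 3.85
tool_pos: [0.4143, 0.385, 0.1015]
eef_rot: [[-1.0, -0.0, 0.005], [-0.0, 1.0, 0.006], [-0.005, 0.006, -1.0]]
force: [1.4, 0.9, -0.1]
width: 0.0139
grip_force: 20.0
```

```bash
python3 look.py w4
```

```text
3.85 [0.4143 0.385  0.1015] [[-1.0, -0.0, 0.005], [-0.0, 1.0, 0.006], [-0.005, 0.006, -1.0]] [-0.77  0.46 -0.07  1.94  0.05  0.74  0.71]
```

View pics/w4.png

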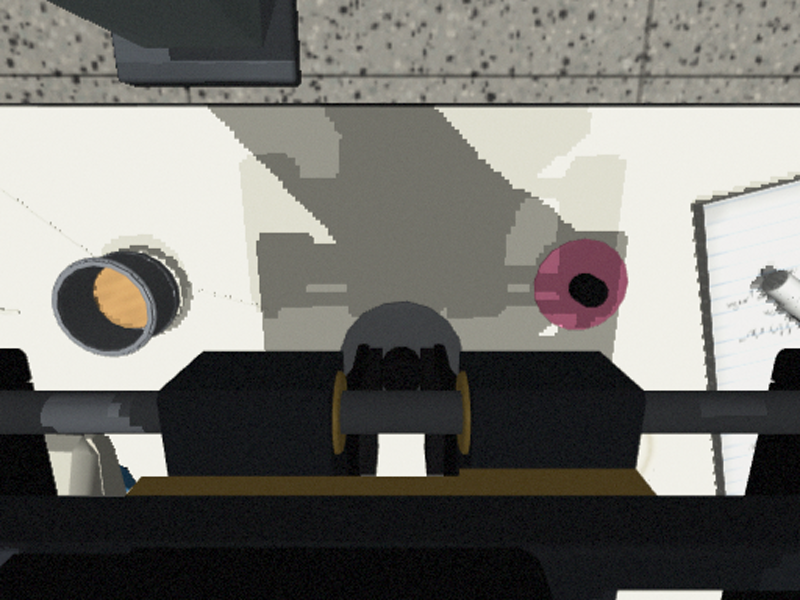

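Lid_x is held level: flange at (342..461, top 302), tin_x rim at (53..156, 256..356). I'll fit both in the tool frame.

```bash
cat >> h.py <<'E'
from scipy.optimize import least_squares
def toolfit(R,zt,l=None,r=None,t=None,b=None):
    "circle radius R at tool-z zt, seen extents in 800-px picture -> centre in tool x,y"
    c=camera_model('wrist');M=c['mount'].copy();M[2,3]-=.0042;V=np.linalg.inv(M)
    def f(p):
        q=proj(c['mtx'],V,ring(p,R,zt));e=[q[:,0].min(),q[:,0].max(),q[:,1].min(),q[:,1].max()]
        return [a-((m+.5)/1.5625-.5) for a,m in zip(e,(l,r,t,b)) if m is not None]
    s=least_squares(f,[0,0]);return s.x.round(4),np.round(s.fun,2)
E
python3 - <<'E'
from h import *
s=observe();print(s['tool_pos'])
print(toolfit(.024,.0286,342,461,302)); print(toolfit(.023,.1015-.032,53,156,256,356))
E
```

```text
[0.41331033 0.38394186 0.09960387]
(array([0.0016, 0.0009]), array([-1.25,  1.25,  0.09]))
(array([ 0.0118, -0.1384]), array([ 1.15, -1.16,  1.71, -1.98]))
```

Converted, -0.138 m is -13.8, -0.092 m is -9.2.

>>> creep_tool(
  deltas=[
    [[0.3, -4.6, 0, 0, 0, 0], [0.65, -9.2, 0, 0, 0, 0], [0.97, -13.8, 0, 0, 0, 0], [0.97, -13.8, 0, 0, 0, 0], [0.97, -13.8, 1.2, 0, 0, 0], [0.97, -13.8, 1.2, 0, 0, 0], [0.97, -13.8, 1.2, 0, 0, 0], [0.97, -13.8, 1.2, 0, 0, 0]],
  ],
  squeeze=25,
)

```text
t: 4.7
tool_pos: [0.4025, 0.2461, 0.0852]
eef_rot: [[-1.0, -0.002, -0.0], [-0.002, 1.0, 0.0], [0.0, 0.0, -1.0]]
force: [-0.2, 0.7, -0.9]
width: 0.0137
grip_force: 25.0
```

```bash
python3 look.py w5
python3 - <<'E'
import cv2
a=cv2.imread('pics/w5.png')[230:430,280:520];cv2.imwrite('pics/w5c.png',cv2.resize(a,(720,600),interpolation=cv2.INTER_CUBIC))
E
```

```text
4.7 [0.4025 0.2461 0.0852] [[-1.0, -0.002, -0.0], [-0.002, 1.0, 0.0], [0.0, 0.0, -1.0]] [-0.59  0.37 -0.06  2.15  0.04  0.62  0.9 ]
```

View pics/w5c.png

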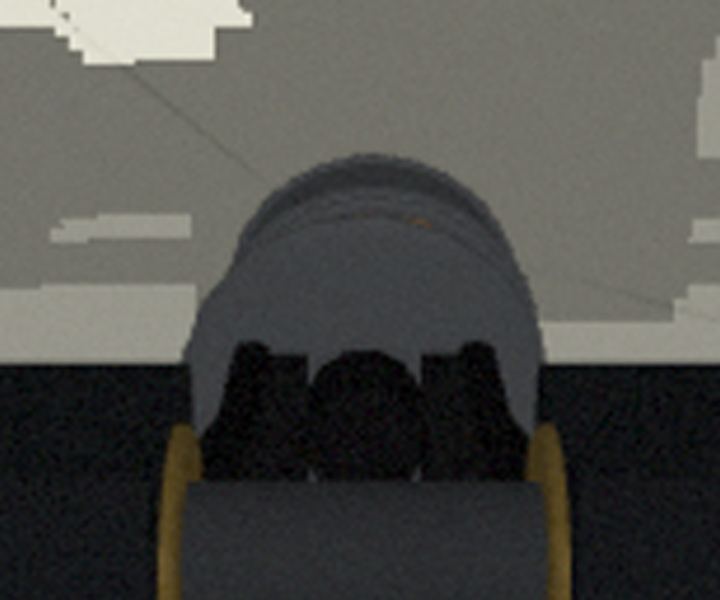

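The held lid flange is at crop (183..543, top 218). The tin rim arc shows beneath it (bottom arc apex near (378,155), rim apex near 187), shifted slightly right of the lid. I'll quantify that.

```bash
cat >> h.py <<'E'
def arcfit(R,zt,pts):
    "pts on a circle of radius R at tool-z zt, in 800-px picture -> centre in tool x,y, radial residuals mm"
    c=camera_model('wrist');M=c['mount'].copy();M[2,3]-=.0042;V=np.linalg.inv(M)
    X=np.array([plane(c['mtx'],V,px(p),zt)[:2] for p in pts])
    s=least_squares(lambda p:np.linalg.norm(X-p,axis=1)-R,[0.001,0]);return s.x.round(4),(s.fun*1e3).round(1)
E
python3 - <<'E'
from h import *
s=observe();z=s['tool_pos'][2];print(s['tool_pos'])
k=lambda *p:[(280+a/3,230+b/3) for a,b in p]
print(arcfit(.024,.0295,k((363,218),(183,360),(543,360),(270,245),(215,290))))
print('bot',arcfit(.023,z,k((375,154),(240,250),(515,250),(300,175),(450,175))))
print('rim',arcfit(.023,z-.032,k((378,186),(250,255),(520,280),(480,225))))
E
```

```text
[0.40261091 0.2459652  0.08538164]
(array([0.0009, 0.0008]), array([ 0.2, -0. , -0.1, -0.2, -0. ]))
bot (array([-0.0021,  0.003 ]), array([-0.3,  0.9,  1.1,  0. , -0.3]))
rim (array([-0.0001,  0.0028]), array([ 0.4, -0.4, -0.3, -0.1]))
```

Converted, 0.002 m is 0.2, 0.0215 m is 2.15.

>>> creep_tool(
  deltas=[
    [[-0.14, 0.2, 0.4, 0, 0, 0], [-0.14, 0.2, 0.8, 0, 0, 0], [-0.14, 0.2, 1.2, 0, 0, 0], [-0.14, 0.2, 1.5, 0, 0, 0], [-0.14, 0.2, 1.8, 0, 0, 0], [-0.14, 0.2, 2, 0, 0, 0], [-0.14, 0.2, 2.15, 0, 0, 0], [-0.14, 0.2, 2.15, 0, 0, 0]],
  ],
)

```text
t: 5.55
tool_pos: [0.404, 0.2469, 0.0639]
eef_rot: [[-1.0, -0.0, -0.0], [-0.0, 1.0, -0.0], [0.0, -0.0, -1.0]]
force: [-0.1, -0.8, -1.1]
width: 0.0137
grip_force: 25.0
```

>>> creep_tool(
  deltas=[
    [[0, 0, 0.1, 0, 0, 0], [0, 0, 0.1, 0, 0, 0]],
  ],
  lines="2,4",
)

```text
tool_pos: [0.4042, 0.2471, 0.0633]
eef_rot: [[-1.0, -0.0, 0.0], [-0.0, 1.0, 0.0], [-0.0, 0.0, -1.0]]
force: [-0.4, 0.4, 2.0]
```

>>> creep_tool(
  deltas=[
    [[0, 0, 0, 0, 0, 0], [0, 0, 0, 0, 0, 0], [0, 0, 0, 0, 0, 0], [0, 0, 0, 0, 0, 0]],
  ],
  jaw=0.04,
)

```text
t: 6.15
tool_pos: [0.404, 0.2469, 0.063]
eef_rot: [[-1.0, -0.0, -0.0], [-0.0, 1.0, 0.0], [0.0, 0.0, -1.0]]
force: [0.6, 0.4, -1.6]
width: 0.0361
grip_force: 0.0
```

>>> creep_tool(
  deltas=[
    [[0, 0, -4, 0, 0, 0], [0, 0, -8, 0, 0, 0], [-5, 0, -10, 0, 0, 0], [-8, 0, -10, 0, 0, 0], [-8, 0, -10, 0, 0, 0], [-8, 0, -10, 0, 0, 0]],
  ],
)

```text
t: 6.75
tool_pos: [0.4839, 0.2466, 0.1626]
eef_rot: [[-1.0, 0.001, -0.001], [0.001, 1.0, -0.0], [0.001, -0.0, -1.0]]
force: [-0.5, 1.2, -0.7]
width: 0.04
grip_force: 0.0
```

```bash
python3 look.py w6
python3 - <<'E'
import cv2
a=cv2.imread('pics/w6.png')[100:300,280:520];cv2.imwrite('pics/w6c.png',cv2.resize(a,(720,600),interpolation=cv2.INTER_CUBIC))
E
```

```text
6.75 [0.4839 0.2466 0.1626] [[-1.0, 0.001, -0.001], [0.001, 1.0, -0.0], [0.001, -0.0, -1.0]] [-0.52  0.35 -0.04  1.94  0.02  0.86  1.  ]
```

View pics/w6c.png

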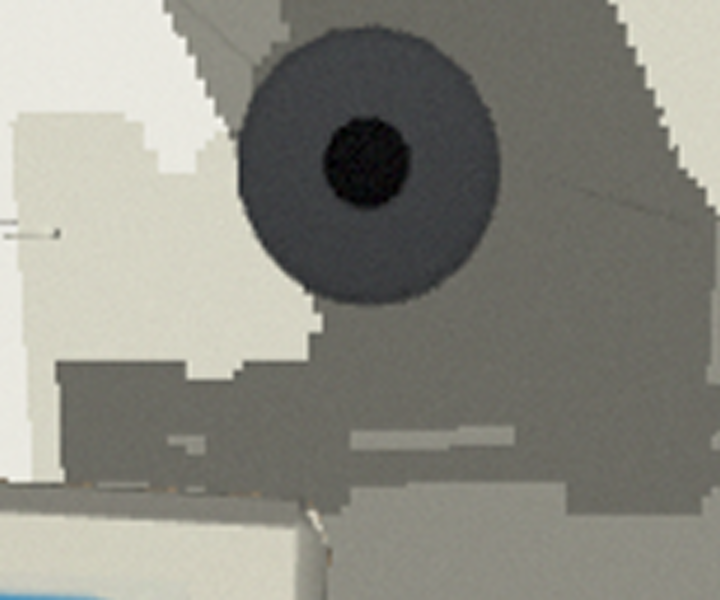

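Lid_x sits concentric and level on its tin, seated at the expected height. Next is lid_y.

>>> creep_tool(
  deltas=[
    [[-0.2, 4.5, 0, 0, 0, 0], [-1, 9, 0, 0, 0, 0], [-2, 13, 2, 0, 0, 0], [-3, 17, 4, 0, 0, 0], [-3.75, 20.68, 6, 0, 0, 0], [-3.75, 20.68, 6, 0, 0, 0], [-3.75, 20.68, 6, 0, 0, 0], [-3.75, 20.68, 6, 0, 0, 0]],
  ],
  jaw=0.04,
  squeeze=25,
)

```text
t: 7.6
tool_pos: [0.5212, 0.4524, 0.1032]
eef_rot: [[-1.0, 0.0, -0.0], [0.0, 1.0, -0.001], [0.0, -0.001, -1.0]]
force: [-1.1, -0.3, 0.2]
width: 0.0399
grip_force: 0.0
```

Converted, 0.065 m is 6.5, 0.06 m is 6.

>>> creep_tool(
  deltas=[
    [[0, 0.1, 3, 0, 0, 0], [0, 0.1, 6, 0, 0, 0], [0, 0.1, 6.5, 0, 0, 0], [0, 0.1, 6.5, 0, 0, 0]],
  ],
  jaw=0.04,
  squeeze=25,
  lines="2,4",
)

```text
tool_pos: [0.5216, 0.4533, 0.0382]
eef_rot: [[-1.0, 0.001, -0.001], [0.001, 1.0, -0.001], [0.001, -0.001, -1.0]]
force: [-0.1, 0.9, -0.1]
```

>>> creep_tool(
  deltas=[
    [[0, 0, 0, 0, 0, 0], [0, 0, 0, 0, 0, 0], [0, 0, 0, 0, 0, 0], [0, 0, 0, 0, 0, 0], [0, 0, 0, 0, 0, 0]],
  ],
  jaw=0.005,
  squeeze=25,
)

```text
t: 8.5
tool_pos: [0.5219, 0.455, 0.0389]
eef_rot: [[-1.0, -0.0, 0.001], [-0.0, 1.0, 0.001], [-0.001, 0.001, -1.0]]
force: [0.0, -0.3, 3.8]
width: 0.0135
grip_force: 25.0
```

>>> creep_tool(
  deltas=[
    [[0, 0, -5, 0, 0, 0], [0, 0, -10, 0, 0, 0], [0, 0, -15, 0, 0, 0], [0, 0, -20, 0, 0, 0], [0, 0, -25, 0, 0, 0], [0, 0, -27, 0, 0, 0], [0, 0, -27, 0, 0, 0]],
  ],
)

```text
t: 9.2
tool_pos: [0.5227, 0.456, 0.3129]
eef_rot: [[-1.0, -0.0, 0.006], [-0.0, 1.0, 0.006], [-0.006, 0.006, -1.0]]
force: [-0.1, 0.9, -0.9]
width: 0.0139
grip_force: 25.0
```

>>> creep_tool(
  deltas=[
    [[0.3, -5, 0, 0, 0, 0], [0.6, -10, 0, 0, 0, 0], [0.9, -15, 0, 0, 0, 0], [1.2, -20, 0, 0, 0, 0], [1.5, -25, 0, 0, 0, 0], [1.8, -30, 0, 0, 0, 0], [2, -35, 0, 0, 0, 0], [2, -35, 0, 0, 0, 0]],
  ],
  lines="1,2",
)

```text
t: 10.0
tool_pos: [0.5007, 0.0962, 0.3064]
```

>>> creep_tool(
  deltas=[
    [[0, -5, 0, 0, 0, 0], [0, -10, 0, 0, 0, 0], [0, -15, 0, 0, 0, 0], [0, -20, 0, 0, 0, 0], [0, -25, 4, 0, 0, 0], [0, -29, 8, 0, 0, 0], [0, -29, 10, 0, 0, 0], [0, -29, 10, 0, 0, 0]],
  ],
)

```text
t: 10.8
tool_pos: [0.4972, -0.1864, 0.2022]
eef_rot: [[-1.0, 0.005, -0.012], [0.005, 1.0, 0.002], [0.012, 0.002, -1.0]]
force: [-0.7, 0.1, -0.7]
width: 0.0137
grip_force: 25.0
```

```bash
python3 look.py w7
```

```text
10.8 [ 0.4972 -0.1864  0.2022] [[-1.0, 0.005, -0.012], [0.005, 1.0, 0.002], [0.012, 0.002, -1.0]] [ 0.05  0.29  0.28  1.93 -0.09  0.94  1.94]
```

View pics/w7.png

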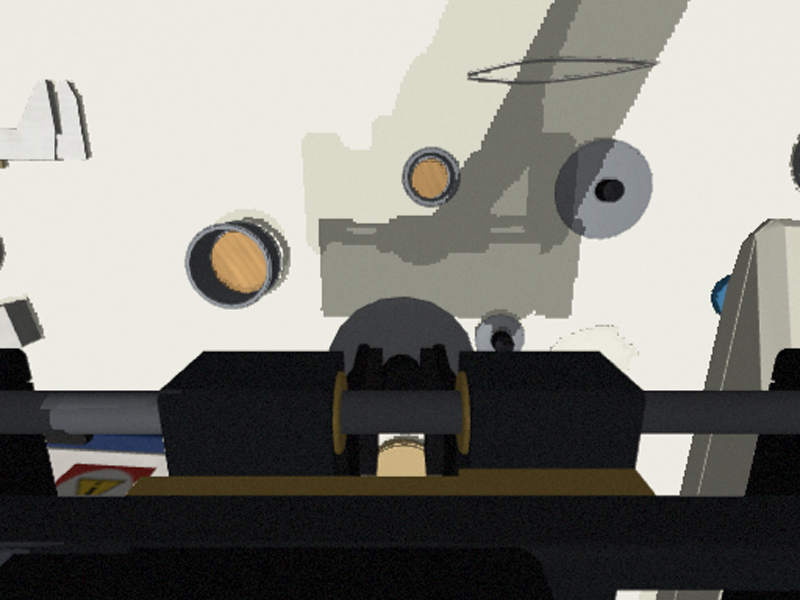

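w7 shows the tin_y rim at (186..274, 222..308), the tin_w rim at (402..458, 148..206), the lid_z flange at (554..653, 138..239), the lid_w flange at (474..524, top 310), and the held lid_y at (329..471, top 297).

```bash
python3 - <<'E'
from h import *
o=observe();print(o['tool_pos'],o['eef_rot'].round(3).tolist())
s=L('w7')[0];z=s['tool_pos'][2]
for n,R,h,e in [('ty',.028,.036,(186,274,222,308)),('tw',.018,.032-.004,(402,458,148,206)),('lz',.034,.0095,(554,653,138,239)),('lw',.019,.0095,(474,524,310,None))]:
    c,r=toolfit(R,z-h,*e);print(n,(s['eef_rot']@[*c,z-h]+s['tool_pos']).round(4),c,r)
print('held',toolfit(.029,.0295,329,471,297))
E
```

```text
[ 0.49943094 -0.18499932  0.20484055] [[-1.0, 0.002, -0.007], [0.002, 1.0, 0.002], [0.007, 0.002, -1.0]]
ty [ 0.4819 -0.2997  0.036 ] [ 0.0128 -0.1137] [ 1.27 -1.27  1.06 -1.23]
tw [ 0.4252 -0.1662  0.0289] [0.07   0.0196] [ 0.29 -0.29  0.31 -0.34]
lz [ 0.4339 -0.0443  0.0105] [0.0616 0.1415] [ 0.24 -0.24  0.19 -0.22]
lw [ 0.5398 -0.1115  0.0091] [-0.0446  0.0748] [-0.11  0.11  0.  ]
held (array([-0.0018,  0.0003]), array([-1.66,  1.66,  0.14]))
```

Converted, 0.115 m is 11.5, -0.1145 m is -11.45.

>>> creep_tool(
  deltas=[
    [[0.5, -4, 1, 0, 0, 0], [1, -8, 3, 0, 0, 0], [1.85, -11.45, 6, 0, 0, 0], [1.85, -11.45, 10, 0, 0, 0], [1.85, -11.45, 11.5, 0, 0, 0], [1.85, -11.45, 11.5, 0, 0, 0], [1.85, -11.45, 11.5, 0, 0, 0], [1.85, -11.45, 11.5, 0, 0, 0]],
  ],
)

```text
t: 11.65
tool_pos: [0.485, -0.2995, 0.0949]
eef_rot: [[-1.0, -0.002, 0.004], [-0.002, 1.0, -0.001], [-0.003, -0.001, -1.0]]
force: [0.8, 0.6, -0.1]
width: 0.0138
grip_force: 25.0
```

```bash
python3 look.py w8
python3 - <<'E'
import cv2
a=cv2.imread('pics/w8.png')[230:430,280:520];cv2.imwrite('pics/w8c.png',cv2.resize(cv2.convertScaleAbs(a,alpha=1.6),(720,600),interpolation=cv2.INTER_CUBIC))
E
```

```text
11.65 [ 0.485  -0.2995  0.0949] [[-1.0, -0.002, 0.004], [-0.002, 1.0, -0.001], [-0.003, -0.001, -1.0]] [ 0.27  0.49  0.28  1.94 -0.19  0.74  2.23]
```

View pics/w8c.png

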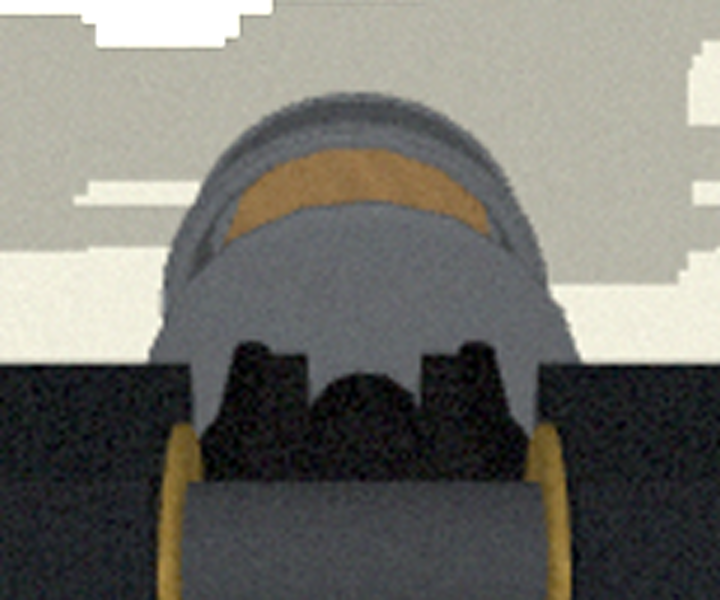

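The tin_y rim arc shows in front of the lid: outer apex (357,122), inner apex (356,147), sides (166,285) and (545,270). Lid_y's near edge is at (365,202).

```bash
python3 - <<'E'
from h import *
s=observe();z=s['tool_pos'][2];print(s['tool_pos'])
k=lambda *p:[(280+a/3,230+b/3) for a,b in p]
print(arcfit(.029,.0295,k((365,202),(150,360),(580,360),(225,245),(500,238))))
print('bot',arcfit(.028,z,k((357,92),(230,140),(485,140))))
print('rim',arcfit(.028,z-.036,k((357,122),(166,285),(545,270))))
print('in',arcfit(.0255,z-.036,k((356,147),(197,268),(507,243))))
E
```

```text
[ 0.48473635 -0.29958346  0.09483714]
(array([-0.0015,  0.0011]), array([-0.3, -0. , -0.2,  0.1,  0.4]))
bot (array([ 0.0024, -0.0002]), array([-1. ,  0.8,  0.8]))
rim (array([ 0.0037, -0.0003]), array([-0.2,  0.7,  0.7]))
in (array([ 0.0019, -0.0002]), array([ 0.4, -0.5, -0.5]))
```

Units first: shifts go in cm and turns go in units of 0.1 rad. So 0.026 m is 2.6, 0.0042 m is 0.42.

>>> creep_tool(
  deltas=[
    [[0.42, -0.12, 0.3, 0, 0, 0], [0.42, -0.12, 0.8, 0, 0, 0], [0.42, -0.12, 1.3, 0, 0, 0], [0.42, -0.12, 1.8, 0, 0, 0], [0.42, -0.12, 2.1, 0, 0, 0], [0.42, -0.12, 2.4, 0, 0, 0], [0.42, -0.12, 2.6, 0, 0, 0], [0.42, -0.12, 2.6, 0, 0, 0]],
  ],
)

```text
t: 12.5
tool_pos: [0.4798, -0.3011, 0.0678]
eef_rot: [[-1.0, -0.0, 0.001], [-0.0, 1.0, -0.0], [-0.001, -0.0, -1.0]]
force: [0.0, 1.3, 5.7]
width: 0.0139
grip_force: 25.0
```

>>> creep_tool(
  deltas=[
    [[0, 0, 0, 0, 0, 0], [0, 0, 0.1, 0, 0, 0], [0, 0, 0.1, 0, 0, 0]],
  ],
)

```text
t: 12.8
tool_pos: [0.4798, -0.3012, 0.0677]
eef_rot: [[-1.0, -0.0, 0.002], [-0.0, 1.0, 0.0], [-0.002, 0.0, -1.0]]
force: [-1.6, 2.6, 12.0]
width: 0.0136
grip_force: 25.0
```

>>> creep_tool(
  deltas=[
    [[0, 0, -0.1, 0, 0, 0], [0, 0, -0.1, 0, 0, 0], [0, 0, -0.1, 0, 0, 0], [0, 0, -0.1, 0, 0, 0], [0, 0, -4, 0, 0, 0], [0, 0, -8, 0, 0, 0], [0, 0, -10, 0, 0, 0]],
  ],
  jaw=0.04,
  lines="1,2",
)

```text
t: 13.5
tool_pos: [0.48, -0.3019, 0.1688]
```

>>> creep_tool(
  deltas=[
    [[-1.5, 4.7, 0, 0, 0, 0], [-3, 9.4, 0, 0, 0, 0], [-4.5, 14, 0, 0, 0, 0], [-6.1, 18.9, 0, 0, 0, 0], [-6.1, 18.9, 0, 0, 0, 0], [-6.1, 18.9, 2, 0, 0, 0], [-6.1, 18.9, 4, 0, 0, 0], [-6.1, 18.9, 4, 0, 0, 0]],
  ],
)

```text
t: 14.3
tool_pos: [0.5378, -0.1118, 0.1235]
eef_rot: [[-1.0, -0.0, -0.006], [-0.0, 1.0, 0.0], [0.006, 0.0, -1.0]]
force: [0.2, 0.7, 0.3]
width: 0.0401
grip_force: 0.0
```

```bash
python3 look.py w9
```

```text
14.3 [ 0.5378 -0.1118  0.1235] [[-1.0, -0.0, -0.006], [-0.0, 1.0, 0.0], [0.006, 0.0, -1.0]] [-0.06  0.42  0.25  1.96 -0.14  0.78  1.83]
```

View pics/w9.png

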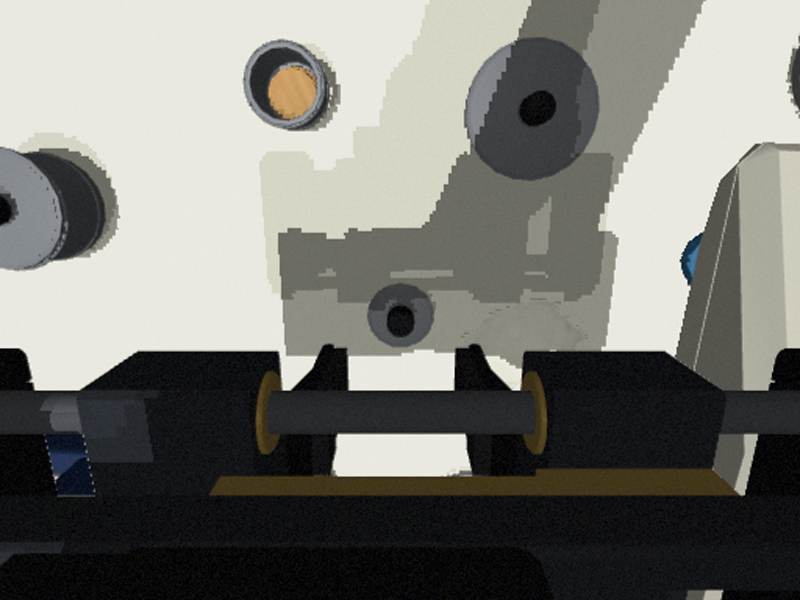

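Lid_y sits flush on its tin at (20,208). The lid_w flange is at (367..434, 283..347), the tin_w rim at (244..328, 40..130) and the lid_z flange at (465..599, 38..180).

```bash
python3 - <<'E'
from h import *
o=observe();print(o['tool_pos'],o['eef_rot'].round(3).tolist())
s=L('w9')[0];z=s['tool_pos'][2]
for n,R,h,e in [('tw',.018,.028,(244,328,40,130)),('lz',.034,.0095,(465,599,38,180)),('lw',.019,.0095,(367,434,283,347))]:
    c,r=toolfit(R,z-h,*e);print(n,(s['eef_rot']@[*c,z-h]+s['tool_pos']).round(4),c,r)
E
```

```text
[ 0.53883856 -0.11217617  0.12492796] [[-1.0, 0.0, -0.003], [0.0, 1.0, 0.0], [0.003, 0.0, -1.0]]
tw [ 0.4253 -0.1648  0.0286] [ 0.1119 -0.053 ] [ 2.15 -2.15  1.87 -2.13]
lz [ 0.4343 -0.0444  0.0101] [0.1028 0.0674] [ 0.09 -0.09 -0.28  0.31]
lw [ 0.543  -0.1113  0.0095] [-0.0059  0.0004] [ 0.18 -0.18  0.12 -0.14]
```

Converted, 0.087 m is 8.7, -0.003 m is -0.3.

>>> creep_tool(
  deltas=[
    [[-0.3, 0.05, 4, 0, 0, 0], [-0.3, 0.05, 8, 0, 0, 0], [-0.3, 0.05, 8.7, 0, 0, 0], [-0.3, 0.05, 8.7, 0, 0, 0], [-0.3, 0.05, 8.7, 0, 0, 0]],
  ],
  jaw=0.04,
  squeeze=25,
  lines="2,4",
)

```text
tool_pos: [0.5443, -0.1121, 0.0408]
eef_rot: [[-1.0, 0.0, 0.003], [0.0, 1.0, -0.0], [-0.003, -0.0, -1.0]]
force: [0.0, -0.6, 0.4]
```

>>> creep_tool(
  deltas=[
    [[0, 0, 0, 0, 0, 0], [0, 0, 0, 0, 0, 0], [0, 0, 0, 0, 0, 0], [0, 0, 0, 0, 0, 0], [0, 0, 0, 0, 0, 0]],
  ],
  jaw=0.005,
  squeeze=25,
)

```text
t: 15.35
tool_pos: [0.5432, -0.1114, 0.0395]
eef_rot: [[-1.0, -0.0, 0.001], [-0.0, 1.0, 0.0], [-0.001, 0.0, -1.0]]
force: [-0.7, 0.1, 3.1]
width: 0.0137
grip_force: 25.0
```

>>> creep_tool(
  deltas=[
    [[0, 0, -5, 0, 0, 0], [4, -1.8, -6.5, 0, 0, 0], [8, -3.6, -6.5, 0, 0, 0], [11.78, -5.3, -6.5, 0, 0, 0], [11.78, -5.3, -6.5, 0, 0, 0], [11.78, -5.3, -4.3, 0, 0, 0], [11.78, -5.3, -4.3, 0, 0, 0], [11.78, -5.3, -4.3, 0, 0, 0]],
  ],
)

```text
t: 16.15
tool_pos: [0.4253, -0.1642, 0.0819]
eef_rot: [[-1.0, -0.001, -0.001], [-0.001, 1.0, 0.0], [0.001, 0.0, -1.0]]
force: [0.1, -0.2, 0.0]
width: 0.0137
grip_force: 25.0
```

```bash
python3 look.py w10
python3 - <<'E'
import cv2
a=cv2.imread('pics/w10.png')[230:430,280:520];cv2.imwrite('pics/w10c.png',cv2.resize(cv2.convertScaleAbs(a,alpha=1.6),(720,600),interpolation=cv2.INTER_CUBIC))
E
```

```text
16.15 [ 0.4253 -0.1642  0.0819] [[-1.0, -0.001, -0.001], [-0.001, 1.0, 0.0], [0.001, 0.0, -1.0]] [ 0.07  0.36  0.25  2.2  -0.15  0.6   2.  ]
```

View pics/w10c.png

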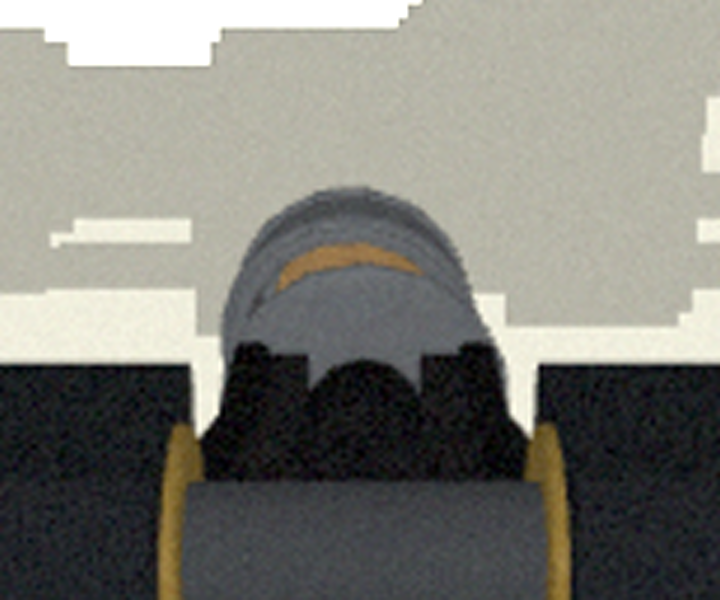

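The tin_w rim has its outer apex at (349,217), inner apex at (348,243), and sides near (225,310) and (468,285). The lid_w edge apex is at (365,264).

```bash
python3 - <<'E'
from h import *
s=observe();z=s['tool_pos'][2];print(s['tool_pos'])
k=lambda *p:[(280+a/3,230+b/3) for a,b in p]
print(arcfit(.019,.0305,k((365,264),(507,390),(490,330),(280,291),(423,275))))
print('rim',arcfit(.018,z-.028,k((349,217),(225,310),(468,285))))
print('in',arcfit(.0155,z-.028,k((348,243),(248,318))))
E
```

```text
[ 0.42574082 -0.16431868  0.08226867]
(array([-0.0003,  0.0009]), array([ 0. , -0.2,  0.1, -0.1,  0.1]))
rim (array([ 0.0008, -0.0012]), array([-0.4,  0.7,  0.8]))
in (array([-0.001 , -0.0013]), array([0., 0.]))
```

>>> creep_tool(
  deltas=[
    [[0.04, -0.21, 0.3, 0, 0, 0], [0.04, -0.21, 0.7, 0, 0, 0], [0.04, -0.21, 1.1, 0, 0, 0], [0.04, -0.21, 1.5, 0, 0, 0], [0.04, -0.21, 1.8, 0, 0, 0], [0.04, -0.21, 2, 0, 0, 0], [0.04, -0.21, 2.1, 0, 0, 0], [0.04, -0.21, 2.1, 0, 0, 0]],
  ],
)

```text
t: 17.0
tool_pos: [0.4247, -0.1665, 0.0609]
eef_rot: [[-1.0, -0.0, -0.0], [-0.0, 1.0, 0.0], [0.0, 0.0, -1.0]]
force: [0.1, -0.3, -0.5]
width: 0.0137
grip_force: 25.0
```

>>> creep_tool(
  deltas=[
    [[0, 0, 0, 0, 0, 0], [0, 0, 0.1, 0, 0, 0], [0, 0, 0.1, 0, 0, 0]],
  ],
)

```text
t: 17.3
tool_pos: [0.425, -0.1666, 0.0604]
eef_rot: [[-1.0, -0.0, 0.001], [-0.0, 1.0, 0.0], [-0.001, 0.0, -1.0]]
force: [-1.1, 0.3, 3.8]
width: 0.014
grip_force: 25.0
```

Converted, -0.06 m is -6, -0.04 m is -4.

>>> creep_tool(
  deltas=[
    [[0, 0, 0, 0, 0, 0], [0, 0, 0, 0, 0, 0], [0, 0, 0, 0, 0, 0], [0, 0, 0, 0, 0, 0], [0, 0, -4, 0, 0, 0], [0, 0, -6, 0, 0, 0]],
  ],
  jaw=0.04,
  lines="1,2",
)

```text
t: 17.9
tool_pos: [0.4252, -0.1669, 0.1214]
```

>>> creep_tool(
  deltas=[
    [[-0.3, 4, 0, 0, 0, 0], [-0.6, 8, 0, 0, 0, 0], [-0.95, 12.15, 0, 0, 0, 0], [-0.95, 12.15, 0, 0, 0, 0], [-0.95, 12.15, 4, 0, 0, 0], [-0.95, 12.15, 6, 0, 0, 0], [-0.95, 12.15, 6, 0, 0, 0]],
  ],
)

```text
t: 18.6
tool_pos: [0.4321, -0.0454, 0.058]
eef_rot: [[-1.0, 0.0, -0.006], [0.0, 1.0, -0.0], [0.006, -0.0, -1.0]]
force: [0.5, -0.2, -0.2]
width: 0.0399
grip_force: 0.0
```

```bash
python3 -c "
from h import *
cv2.imwrite('pics/top9.png',cv2.resize(snapshot('top')[190:260,250:420,::-1],(800,330),interpolation=cv2.INTER_CUBIC))"
```

```text
(no output)
```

Converted, 0.02 m is 2, -0.002 m is -0.2.

>>> creep_tool(
  deltas=[
    [[-0.2, 0.05, 2, 0, 0, 0], [-0.2, 0.05, 2, 0, 0, 0], [-0.2, 0.05, 2, 0, 0, 0]],
  ],
  jaw=0.04,
  squeeze=25,
  lines="2,4",
)

```text
tool_pos: [0.4367, -0.0449, 0.0409]
eef_rot: [[-1.0, 0.0, 0.001], [0.0, 1.0, 0.0], [-0.001, 0.0, -1.0]]
force: [-0.9, 0.2, -0.1]
```

>>> creep_tool(
  deltas=[
    [[0, 0, 0, 0, 0, 0], [0, 0, 0, 0, 0, 0], [0, 0, 0, 0, 0, 0], [0, 0, 0, 0, 0, 0], [0, 0, 0, 0, 0, 0]],
  ],
  jaw=0.005,
  squeeze=25,
)

```text
t: 19.45
tool_pos: [0.4364, -0.0445, 0.0403]
eef_rot: [[-1.0, -0.0, 0.0], [-0.0, 1.0, 0.0], [-0.0, 0.0, -1.0]]
force: [-0.6, 0.2, 3.3]
width: 0.0134
grip_force: 25.0
```

>>> creep_tool(
  deltas=[
    [[0, 0, -5, 0, 0, 0], [0, 0, -10, 0, 0, 0], [0, 0, -15, 0, 0, 0], [0, 0, -20, 0, 0, 0], [0, 0, -25, 0, 0, 0], [0, 0, -27, 0, 0, 0], [0, 0, -27, 0, 0, 0]],
  ],
)

```text
t: 20.15
tool_pos: [0.4378, -0.0446, 0.3133]
eef_rot: [[-1.0, -0.0, 0.007], [-0.0, 1.0, 0.001], [-0.007, 0.001, -1.0]]
force: [-0.1, 0.2, -2.3]
width: 0.0137
grip_force: 25.0
```

>>> creep_tool(
  deltas=[
    [[-1.5, 4.5, 0, 0, 0, 0], [-3, 9, 0, 0, 0, 0], [-4.5, 13.5, 0, 0, 0, 0], [-6, 18, 0, 0, 0, 0], [-7.5, 22.5, 0, 0, 0, 0], [-9, 27, 0, 0, 0, 0], [-10, 30, 0, 0, 0, 0], [-10, 30, 0, 0, 0, 0]],
  ],
  lines="1,2",
)

```text
t: 20.95
tool_pos: [0.535, 0.2609, 0.3068]
```

>>> creep_tool(
  deltas=[
    [[-1.35, 4.9, 0, 0, 0, 0], [-2.65, 9.85, 0, 0, 0, 0], [-2.65, 9.85, 0, 0, 0, 0], [-2.65, 9.85, 5, 0, 0, 0], [-2.65, 9.85, 10, 0, 0, 0], [-2.65, 9.85, 15, 0, 0, 0], [-2.65, 9.85, 18, 0, 0, 0], [-2.65, 9.85, 18, 0, 0, 0]],
  ],
)

```text
t: 21.75
tool_pos: [0.5588, 0.3501, 0.1233]
eef_rot: [[-1.0, 0.0, -0.011], [0.001, 1.0, -0.008], [0.011, -0.008, -1.0]]
force: [-0.6, -0.4, -1.4]
width: 0.0135
grip_force: 25.0
```

>>> creep_tool(
  deltas=[
    [[0, 0, 1.5, 0, 0, 0], [0, 0, 3, 0, 0, 0], [0, 0, 3.2, 0, 0, 0], [0, 0, 3.2, 0, 0, 0], [0, 0, 3.2, 0, 0, 0]],
  ],
)

```text
t: 22.25
tool_pos: [0.5632, 0.3544, 0.0991]
eef_rot: [[-1.0, -0.0, 0.001], [-0.0, 1.0, 0.001], [-0.001, 0.001, -1.0]]
force: [0.5, -0.2, -0.6]
width: 0.0137
grip_force: 25.0
```

```bash
python3 look.py w11
python3 - <<'E'
import cv2
a=cv2.imread('pics/w11.png')[190:430,256:544];cv2.imwrite('pics/w11c.png',cv2.resize(cv2.convertScaleAbs(a,alpha=1.6),(720,600),interpolation=cv2.INTER_CUBIC))
E
```

```text
22.25 [0.5632 0.3544 0.0991] [[-1.0, -0.0, 0.001], [-0.0, 1.0, 0.001], [-0.001, 0.001, -1.0]] [-0.64  0.6   0.02  1.69 -0.02  0.85  0.96]
```

View pics/w11c.png

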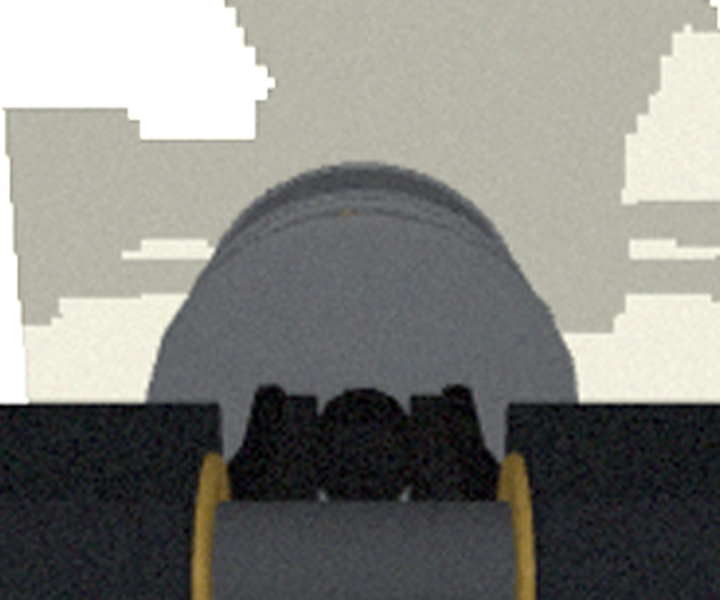

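Tin_z's rim has its apex at (360,190), flanked by (225,245) and (505,250). Lid_z's apex is at (363,213), with sides at (148,395) and (577,395).

```bash
python3 - <<'E'
from h import *
s=observe();z=s['tool_pos'][2];print(s['tool_pos'])
k=lambda *p:[(256+a/2.5,190+b/2.5) for a,b in p]
print(arcfit(.034,.0313,k((363,213),(148,395),(577,395),(165,335),(550,310))))
print('bot',arcfit(.033,z,k((358,162),(270,190),(450,188))))
print('rim',arcfit(.033,z-.04,k((360,190),(222,250),(507,255))))
print('in',arcfit(.0305,z-.04,k((355,208),)))
E
```

```text
[0.56321383 0.35440956 0.09914255]
(array([0.0015, 0.0008]), array([-0.2,  0.2, -0. ,  0. ,  0.3]))
bot (array([-0.0012,  0.0005]), array([-0.1,  0.1,  0.1]))
rim (array([0.0007, 0.0007]), array([-0.2,  0.2,  0.2]))
in (array([-0.0002,  0.    ]), array([0.]))
```

>>> creep_tool(
  deltas=[
    [[-0.12, -0.02, 0.4, 0, 0, 0], [-0.12, -0.02, 0.8, 0, 0, 0], [-0.12, -0.02, 1.2, 0, 0, 0], [-0.12, -0.02, 1.6, 0, 0, 0], [-0.12, -0.02, 2, 0, 0, 0], [-0.12, -0.02, 2.35, 0, 0, 0], [-0.12, -0.02, 2.5, 0, 0, 0], [-0.12, -0.02, 2.5, 0, 0, 0]],
  ],
)

```text
t: 23.1
tool_pos: [0.5641, 0.3539, 0.0734]
eef_rot: [[-1.0, -0.0, 0.001], [-0.0, 1.0, 0.0], [-0.001, 0.0, -1.0]]
force: [-0.1, -0.5, 2.3]
width: 0.0141
grip_force: 25.0
```

>>> creep_tool(
  deltas=[
    [[0, 0, 0, 0, 0, 0], [0, 0, 0.1, 0, 0, 0], [0, 0, 0.1, 0, 0, 0]],
  ],
)

```text
t: 23.4
tool_pos: [0.5642, 0.354, 0.0734]
eef_rot: [[-1.0, -0.0, 0.001], [-0.0, 1.0, 0.001], [-0.001, 0.001, -1.0]]
force: [-1.6, -1.1, 7.4]
width: 0.0139
grip_force: 25.0
```

Converted, -0.13 m is -13, -0.08 m is -8.

>>> creep_tool(
  deltas=[
    [[0, 0, -0.1, 0, 0, 0], [0, 0, -0.1, 0, 0, 0], [0, 0, -0.1, 0, 0, 0], [0, 0, -0.1, 0, 0, 0], [0, 0, -4, 0, 0, 0], [0, 0, -8, 0, 0, 0], [0, 0, -13, 0, 0, 0], [0, 0, -13, 0, 0, 0]],
  ],
  jaw=0.04,
  lines="1,2",
)

```text
t: 24.2
tool_pos: [0.5675, 0.3561, 0.21]
```

>>> creep_tool(
  deltas=[
    [[-4, 0, 0, 0, 0, 0], [-7, 0, 0, 0, 0, 0], [-7, 0, 0, 0, 0, 0], [-7, 0, 0, 0, 0, 0], [-7, 0, 0, 0, 0, 0]],
  ],
  lines="1,2",
)

```text
t: 24.7
tool_pos: [0.6325, 0.3543, 0.2014]
```

```bash
python3 look.py w12
cat > chk.py <<'E'
import sys
from h import *
n,x,y,h,R=sys.argv[1],*map(float,sys.argv[2:])
s,im=L(n);K,V=P('wrist',s)
g=im.max(2)
kp=proj(K,V,np.array([[x,y,h+.025]]))[0]
nl,lab,st,ce=cv2.connectedComponentsWithStats((g<28).astype(np.uint8))
i=min(range(1,nl),key=lambda i:np.hypot(*(ce[i]-kp))+(1e3 if st[i,4]<60 else 0))
print('knob pred',kp.round(1),'blob',ce[i].round(1),'area',st[i,4])
hp=proj(K,V,np.array([[x,y,h+.0095]]))[0];a=ring((x,y),R,h+.0095);q=proj(K,V,a)
# edge along rays from flange centre: strongest gradient near predicted radius
gr=cv2.GaussianBlur(im.astype(np.float32),(0,0),.8);d=[]
for p in q[::4]:
    u=(p-hp)/np.linalg.norm(p-hp);t=np.arange(-5,5.1,.25);m=(p+t[:,None]*u).astype(np.float32)
    pr=cv2.remap(gr,m[:,:1],m[:,1:],cv2.INTER_LINEAR)[:,0];d.append(t[np.abs(np.gradient(pr,axis=0)).sum(1).argmax()])
print('edge dev px',np.round(d,1))
E
python3 chk.py w12 .5630 .3545 .033 .034
```

```text
24.7 [0.6325 0.3543 0.2014] [[-1.0, -0.001, -0.002], [-0.001, 1.0, -0.0], [0.002, -0.0, -1.0]] [-0.59  0.59  0.04  1.45 -0.03  1.11  1.02]
knob pred [256.1 114.4] blob [256.2 113.1] area 193
edge dev px [ 0.  -0.2  0.2  0.   0.5  0.8  0.8  0.8  1.2  1.   1.  -0.5  0.   2.
  0. ]
```

Converted, -0.3 m is -30, -0.255 m is -25.5.

>>> creep_tool(
  deltas=[
    [[2, -4, -4, 0, 0, 0], [4, -8, -8, 0, 0, 0], [5, -12, -10, 0, 0, 0], [6, -16.5, -10, 0, 0, 0], [7, -21, -10, 0, 0, 0], [8, -25.5, -10, 0, 0, 0], [9, -30, -10, 0, 0, 0], [9, -30, -10, 0, 0, 0]],
  ],
  lines="1,2",
)

```text
t: 25.55
tool_pos: [0.542, 0.046, 0.3028]
```

>>> creep_tool(
  deltas=[
    [[1, -4.5, 0, 0, 0, 0], [2, -9, 0, 0, 0, 0], [3, -13.5, 0, 0, 0, 0], [4, -18, 0, 0, 0, 0], [5, -22, 4, 0, 0, 0], [5, -22, 8, 0, 0, 0], [5, -22, 10, 0, 0, 0], [5, -22, 10, 0, 0, 0]],
  ],
  lines="1,2",
)

```text
t: 26.35
tool_pos: [0.4916, -0.1648, 0.1992]
```

>>> creep_tool(
  deltas=[
    [[0, 0, 0, 0, 0, 0], [0, 0, 0, 0, 0, 0]],
  ],
  lines="1,3",
)

```text
t: 26.55
tool_pos: [0.4953, -0.1658, 0.2037]
eef_rot: [[-1.0, -0.002, 0.003], [-0.002, 1.0, -0.0], [-0.003, -0.0, -1.0]]
```

```bash
python3 look.py w13
python3 chk.py w13 .4253 -.166 .021 .019;python3 chk.py w13 .4815 -.3 .029 .029
```

```text
26.55 [ 0.4953 -0.1658  0.2037] [[-1.0, -0.002, 0.003], [-0.002, 1.0, -0.0], [-0.003, -0.0, -1.0]] [ 0.02  0.27  0.27  1.96 -0.09  0.92  1.9 ]
knob pred [255.7 112.9] blob [208.7 238. ] area 667
edge dev px [-0.5  2.8  0.2  0.8  2.   2.5  2.   1.   1.2  1.2  0.5  0.5 -0.2  0.
  4. ]
knob pred [120.3 171.4] blob [125.8 168.2] area 95
edge dev px [ 0.5  0.5  0.8 -1.8 -1.5 -1.2 -1.2  1.   0.8  1.   1.   1.5  1.2  0.8
  0.8]
```

```bash
python3 - <<'E'
from h import *
s,im=L('w13');K,V=P('wrist',s);g=im.max(2)
for n,x,y,h,R in(('w',.4253,-.166,.021,.019),('y',.4815,-.3,.029,.029)):
    kp=proj(K,V,np.array([[x,y,h+.025]]))[0].astype(int);r=14
    p=g[kp[1]-r:kp[1]+r+1,kp[0]-r:kp[0]+r+1]
    print(n,kp);print('\n'.join(' '.join('%3d'%v for v in row[::1]) for row in p[::2]))
E
```

```text
w [255 112]
193 151 115 118 124 125 133 134 132 135 133 135 132 132 131 132 129 131 129 129 133 128 129 127 128 119 118 111 109
131 114 127 132 135 132 134 133 136 134 134 131 131 130 133 133 132 132 132 132 130 130 129 128 124 126 128 124 117
119 124 135 134 136 135 135 133 134 133 134 134 132 133 134 129 132 134 133 130 129 131 129 128 126 128 129 124 123
128 135 133 135 133 134 136 136 135 133 124 117  99  30  34  30  29  42  51  55  75 132 125 129 124 130 129 128 127
135 134 132 134 134 135 136 136 129 102  29  33  27  32  31  32  25  32  27  17  30  53  67 132 130 127 127 130 125
133 132 132 133 134 132 133 124  51  27  31  34  36  31  33  30  25  35  34  28  26  23  53  63  69 126 126 126 126
134 134 138 130 131 135 131 108  20  29  37  34  40  33  31  32  39  32  29  29  26  24  34  58  71 126 128 124 124
135 134 133 134 136 133 127  63  29  34  37  34  33  38  36  31  35  31  33  29  32  23  28  52  68 126 126 127 125
134 133 132 136 132 131 133 115  28  28  31  34  30  28  38  34  30  30  32  31  32  27  48 125 126 126 125 127 127
134 132 136 133 132 133 135 129  79  31  28 
[... 1703 characters left out ...]
 142
134 134 136 135 134 137 133  87  28  30  32  28  29  37  33  31  39  28  25  20  12  27  47  65  93 134 144 142 142
136 136 133 134 136 137 134 139 132  91  48  31  35  26  29  31  37  39  62  95 140 141 138 141 143 140 142 138 141
133 136 138 137 138 136 139 137 136 137 137 138 137 136 139 136 136 137 140 139 138 140 142 142 139 141 140 141 142
137 135 135 136 135 135 133 137 136 137 137 136 138 137 136 139 137 137 137 138 138 138 138 140 138 140 139 141 142
128 135 132 133 132 136 132 135 136 134 138 139 136 137 137 134 138 137 138 139 141 140 138 140 138 142 137 138 140
162 134 135 135 137 135 137 135 134 139 139 135 136 136 138 135 137 137 137 136 136 140 138 138 138 136 139 136 139
```

All four knobs sit within about 1.5 mm of where a seated lid should be, the contact heights match, and the gripper is clear. I'll hand in now.

```bash
python3 -c "
from cell import *
print(finish_job())"
```

```text
the job is handed in; nothing more can be done
None
```

I closed all four tins with the lids of their own size and handed the job in at about 26.6 s. Contact heights and wrist-camera checks put every lid home, and I saw no sign of the spare pans or clear dish being touched, though I didn't re-measure them.

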